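Lock the charm baking tray into its dock

ROBOT

A 7-joint arm with a two-finger parallel gripper is mounted at the origin on the work surface. World frame = base frame: x ahead of the robot, y to its left, z up, the work surface at z = 0. Lengths are in m, angles in rad, forces in N, time in s.
With the tool pointing down it reaches from about 0.425 to 0.875 m from the base axis. Payload 9.9 kg.
Tool frame: the origin (TCP) lies at the centre of the arm's flange, where the gripper is bolted on; the fingertips stand 173 mm ahead of it and the grasp point (between the pads) lies 155 mm ahead of it (bot.tip_extent is the distance from the TCP to the fingertips, in m); z points along the fingers, y is the line along which they close (so a half turn about z gives the same grasp; the last joint's range is limited). The gripper opens to 85 mm and grips with 20 to 120 N. Pads are 22 mm wide; open, the fingers measure 114 mm over their backs; the gripper's body (76 mm by 85 mm) begins 54 mm behind the grasp point. The pads swing forward as they close: fully open they stand 13 mm farther back than shut.
Start: joints at [1.17, 0.576, 0.025, 1.437, -0.015, 1.129, -0.057], TCP at [0.21, -0.641, 0.405] pointing down, gripper open.
Joint ranges: [-2.76, 2.76], [-0.34, 2.15], [-1.52, 1.57], [0.19, 2.46], [-1.09, 4.23], [0.17, 1.99], [-2.82, 2.82]. Speed limits (rad/s): [2.22, 2.22, 3.01, 3.01, 3.14, 3.14, 3.14].

INTERFACE

Orientations are given as a rotation vector (axis times angle).
In Python, from rig import bot, cams gives the robot as it stands.
- The arm moves only by the tool apply_moves, never from a script. Its argument "targets" is a list of rows, each a list of 7 numbers: the shift along the tool's x, y, z in units of 30 mm (1.0 is 30 mm), then the turn, a rotation vector about the tool's x, y, z in units of 10 degrees (1.0 is 10 degrees), then the finger opening in mm, from 0 to 85.4. In form: [[x, y, z, ax, ay, az, gripper], ...]. A call has 1 to 20 rows; each row is the pose to reach, as a shift and turn from the pose commanded when the call began, along the tool's axes at that moment; what a row does not reach only later rows make up. A row lasts 1/8 s, in which the tool goes at most 62.5 mm and 10.7 degrees, less where a joint would pass 70% of its speed; a pose out of reach is approached as far as the arm can. A call with a gripper value outside its range is refused whole. The fingers move at their own pace and stop on an object; "newtons" is the grip in N (left out, the last holds). Time passes only in rows, so rows that repeat a pose let the fingers close. It gives the time, the measured TCP pose, the force, the opening and the grip force at its end, in the units of the state.
- bot.state(): the state, without advancing time (a new reading comes with each control period).
- cams.capture(name): name is "side" or "top" or "wrist"; returns a dict with "img" (400x640x3 uint8, blue, green, red), "K" (3x3 intrinsics, pixels), "origin" and "attitude" of the camera in the world. Camera axes: x right, y up, looking along -z (the intrinsics and any distortion apply to the point x, -y, -z); pixel columns grow to the right and rows downward; lengths in m; the calibration is good to about 2 mm. A picture is of the moment at which its call begins. There is no depth.
- bot.finish_job(): hands the job in; it is judged then, once.
The state is a dict: "t": time; "joints": joint angles; "joint_vel": joint speeds; "tau": joint torques, N m; "ee_pos": TCP position; "eef_rot": TCP orientation; "ft_force": force on the tool from outside, world axes, zero at the start; "wrist_torque": the same for the moment, N m; "grip_width": finger opening in m; "gripper_force": force on a finger pad.
Only numpy, scipy, OpenCV 4.12 (cv2) and the standard library are available. Lean on these libraries where they do the work, as an engineer would, in place of code of your own. Each camera call takes 0.05 s, during which the arm holds its last target. There are 200 camera calls.

TASK

Take the small baking tray by its upright handle, set it level on the dock's board in front of the guides, and slide it in under the guide lips, past the sprung catch, until the catch clicks out behind it; do not ram the end bumper. Then tug the tray back gently but definitely, holding the pull for a moment, to check that the catch holds it, and let go, leaving the tray locked in the dock. Keep the tray level throughout and leave the jar, timer and cup alone.

Things in the scene. Friction and masses are not known exactly. Their poses are not given: they have to be found in the camera images.
- tray_grip (a point): centre of the black upright handle of the loose baking tray (0.24 to 0.42 kg). Axes: x the tray's forward direction, y left, z up. The grip block is 14 (x) by 40 (y) by 46 mm tall. This point is 53 mm above the tray's underside (handle top at 76 mm), on its middle line, 14 mm ahead of its rear edge and 86 mm behind its front edge
- tray_nose (a point): middle of the lower front edge of the tray, the edge that enters the dock first. The steel tray is 100 mm long (x), 76 mm wide (y), 14 mm high, with four clay charms stuck to it; it starts on the table
- dock: fixed loading dock: a plywood board 8 mm thick on the table. Origin at table height on the middle line of its guides; x is the loading direction, z up. The board runs from x = -200 to 100, y = -63 to 87 mm. The tray slides on the board between aluminium guides at y = +-39.5 mm (1.5 mm play each side), under lips 25 to 29 mm above the table that reach in to y = +-35 mm
- dock_mouth (a point): point on the board's top, on the middle line, just before the flared mouth of the guides (x = -145 mm in the dock): set the tray down with its lower front edge here, then slide it along dock x
- catch_mid (a point): where the catch's blocking face would be with the fence at its middle setting. Left guide, catch and end stop form one L-shaped fence, clamped at a setting up to 15 mm either way along dock x that is not reported: see or feel it. The catch clicks when the tray's rear edge passes its blocking face; its ramp begins 34 mm before that face
- pawl (a joint): steel sprung catch in the left guide: how far (m) it is pushed aside; 0 fully out, 0.003 to 0.008 while the tray's side rides past it, 0 again once clicked out behind the rear edge, where its square side blocks the way back. Passing it takes 3 to 12 N. Its mounting gives 1 mm per 3.5 N, up to 8 mm, when the tray is pulled back on it: tug with 4 to 12 N, never over 20 N
- bumper (a joint): rubber bumper on the end stop: how far (m) it is pressed in, 0 when free. The tray meets it 2.5 mm after the catch has clicked. It gives 1 mm per 3.5 N, up to 8 mm; more than 20 N on it counts as ramming
Mind the look-alikes: they are no part of the job. Leave any green or turquoise look-alike of the part that bears tray_grip alone.

How it is judged:
On the way, in this order (a step that is already met when the one before it is completed fails the run):
1. the tray has been pushed in until the catch has clicked out behind its rear edge (not yet pulled back) (x of tray_grip in the frame of dock between -0.085 and -0.015 m and y of tray_grip in the frame of dock between -0.006 and 0.006 m and z of tray_grip in the frame of dock between 0.057 and 0.066 m and value of joint pawl below 0.0015 m and contact force between tray and pawl below 2 N), for 0.1 s.
2. the tray is tugged back against the catch with more than 3 N, and the catch holds it (x of tray_grip in the frame of dock between -0.085 and -0.015 m and y of tray_grip in the frame of dock between -0.006 and 0.006 m and z of tray_grip in the frame of dock between 0.057 and 0.066 m and value of joint pawl below 0.0015 m and contact force between tray and pawl above 3 N), for 0.2 s.
At the end, for the whole second after the job is handed in: The tray lies flat (within 0.06 rad) on the dock's board between the guides, within 6 mm of their middle line, fully past the catch, which is out (within 1.5 mm) behind its rear edge; the bumper is not pressed by more than 3 mm; the tray is at rest (x of tray_grip in the frame of dock between -0.085 and -0.015 m and y of tray_grip in the frame of dock between -0.006 and 0.006 m and z of tray_grip in the frame of dock between 0.057 and 0.066 m and value of joint pawl below 0.0015 m and angle between tray_grip's own z axis and vertical below 0.06 rad and linear speed of tray below 0.02 m/s and value of joint bumper below 0.003 m); the robot touches nothing.
It fails at once if the end bumper rammed (tray pressed against it with more than 20 N) (contact force between tray and bumper above 20 N).
It fails at once if the catch overloaded (more than 20 N between tray and catch) (contact force between tray and pawl above 20 N).
It fails at once if the tray tipped more than 0.35 rad (angle between tray_grip's own z axis and vertical above 0.35 rad).
It fails at once if the jar, timer or cup moved more than 20 mm (distance of any of jar, timer, cup from where it was at the start of the episode above 0.02 m).
It also fails if it takes over 51 s, if anything falls off the work surface, if the arm or the gripper's body presses on something with over 40 N, if the wrist force passes 120 N, or if a joint passes its speed limit or range.

## Working session

There is one attempt and no reset: what is moved stays moved. The work goes in short steps, Python scripts to look and compute and a tool call to move; the robot and the scene stay as the last step left them, time stands still between calls to the robot, and variables do not carry over. Pictures are saved under pics/ and viewed, at most 10 in all, crops included, and the job is handed in when it is done.

Besides the shell and the picture viewer there is one more tool, called after "Call:" as name(argument=value, ...) on one line, values as JSON. apply_moves: Moves the arm, as the interface text tells. Its arguments: {"type":"object","properties":{"targets":{"type":"array","items":{"type":"array","items":{"type":"number"}}},"newtons":{"type":"number"}},"required":["targets"]}

```bash
mkdir -p pics
cat > h.py <<'E'
import numpy as np, cv2
from scipy.spatial.transform import Rotation as R
from rig import bot, cams
def rot(a):
    a=np.array(a,float)
    if a.shape==(3,3): return a
    return R.from_rotvec(a).as_matrix() if a.size==3 else R.from_quat(a).as_matrix()
def ray(c,u,v):
    K=np.array(c['K']);d=np.linalg.solve(K,[u,v,1.]);d=rot(c['attitude'])@(d*[1,-1,-1])
    return np.array(c['origin']),d
def onz(c,u,v,z):
    o,d=ray(c,u,v);return o+d*(z-o[2])/d[2]
def proj(c,p):
    q=rot(c['attitude']).T@(np.array(p)-c['origin']);q=q*[1,-1,-1];q=np.array(c['K'])@q;return q[:2]/q[2]
E
python3 - <<'E'
from h import *
import pickle
s=bot.state();print({k:np.round(v,3) for k,v in s.items()})
for n in ["side","top"]:
    c=cams.capture(n);pickle.dump(c,open(n+'.pkl','wb'));print({k:v for k,v in c.items() if k!='img'});cv2.imwrite(f'pics/{n}0.png',c['img'])
E
```

```text
{'t': np.float64(0.0), 'joints': array([ 1.17 ,  0.577,  0.025,  1.438, -0.015,  1.129, -0.056]), 'joint_vel': array([ 0.003, -0.001,  0.   , -0.   ,  0.001,  0.001, -0.   ]), 'tau': array([ 1.0000e-03, -7.6577e+01,  2.2510e+00, -2.8597e+01,  1.6000e-02,
        1.3000e-02,  0.0000e+00]), 'ee_pos': array([ 0.21 , -0.641,  0.404]), 'eef_rot': array([-3.101e+00, -4.950e-01,  1.000e-03]), 'ft_force': array([-0.109,  0.978, -0.293]), 'wrist_torque': array([-0.007, -0.032, -0.031]), 'gripper_force': np.float64(0.0), 'grip_width': np.float64(0.085)}
{'K': array([[413.18983673,   0.        , 316.59754634],
       [  0.        , 413.18983673, 198.29308993],
       [  0.        ,   0.        ,   1.        ]]), 'origin': array([0.07589118, 0.39174054, 0.51481131]), 'attitude': array([ 0.41619139, -1.17976158, -2.20209252])}
{'K': array([[412.70088943,   0.        , 318.62857635],
       [  0.        , 412.70088943, 199.19216489],
       [  0.        ,   0.        ,   1.        ]]), 'origin': array([ 0.42115561, -0.12630423,  0.84005598]), 'attitude': array([ 0.08045779, -0.11345429, -1.55336671])}
```

View pics/top0.png

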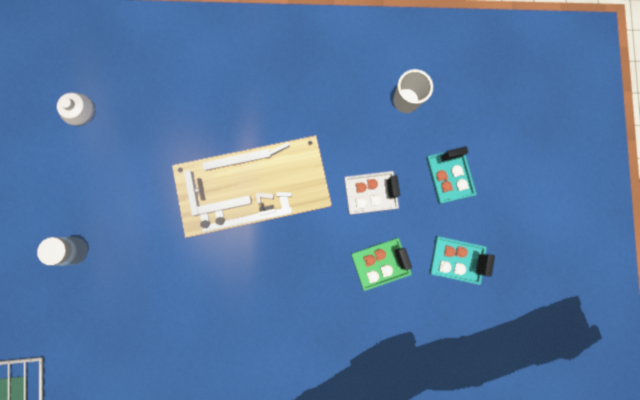

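View pics/side0.png

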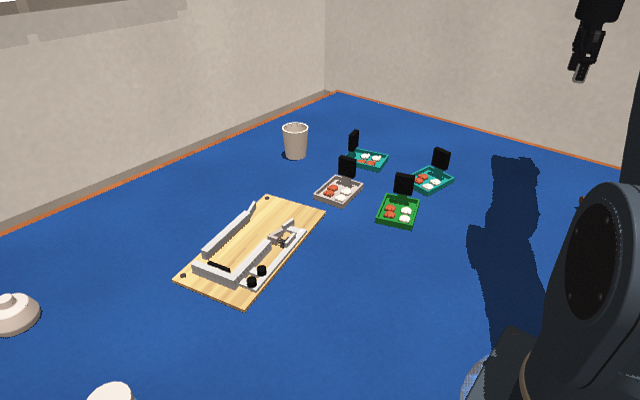

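The top view shows the grey-steel tray at about (372,193), with its handle at about (393,187). The dock runs from about (323,172) at the mouth to (180,200). The look-alikes are green and turquoise. I'll enlarge for exact pixels.

Run:
```python
from h import *
a=cv2.imread('pics/top0.png')[128:242,165:335];b=cv2.imread('pics/top0.png')[160:225,335:410]
A=cv2.resize(a,None,fx=4.5,fy=4.5,interpolation=cv2.INTER_CUBIC)
cv2.imwrite('pics/topA.png',A)
B=cv2.resize(b,None,fx=8,fy=8,interpolation=cv2.INTER_CUBIC)
cv2.imwrite('pics/topB.png',B)
```

```text
(no output)
```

View pics/topA.png

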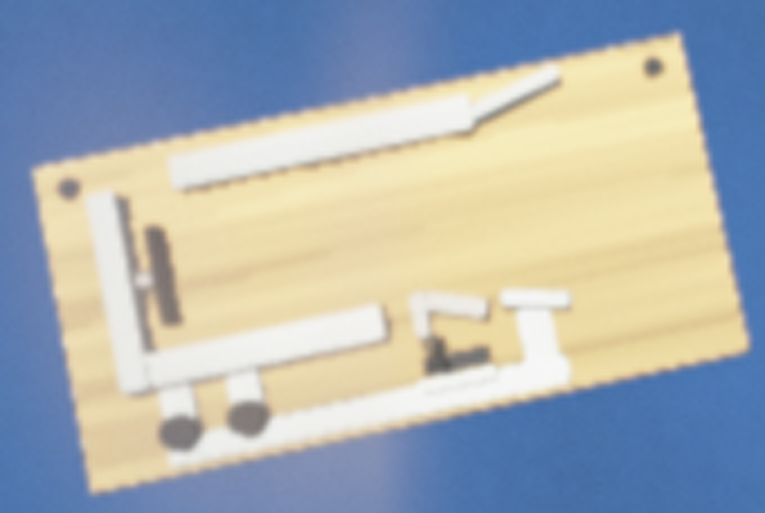

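View pics/topB.png

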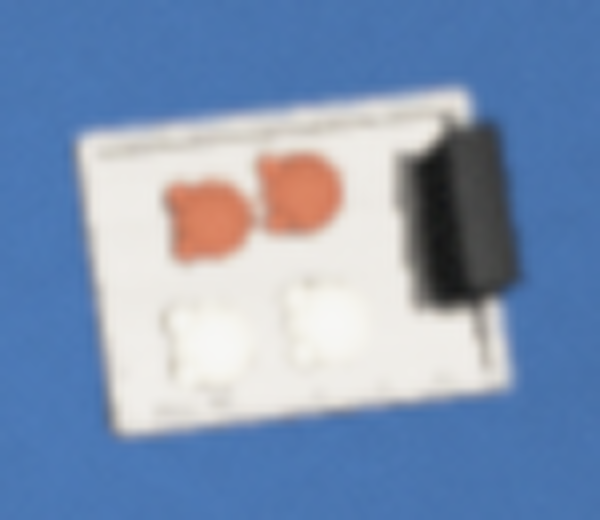

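The crops give clear corners. Board, crop A: (33,170), (682,35), (749,350), (92,493). Tray rim, crop B: (78,132), (468,88), (512,385), (117,436). The catch's blocking face is at about (413,315) in A and the bumper face at about (170,275).

```bash
cat > m.py <<'E'
from h import *
import pickle
c=pickle.load(open('top.pkl','rb'))
A=lambda x,y:(165+(x+.5)/4.5-.5,128+(y+.5)/4.5-.5)
B=lambda x,y:(335+(x+.5)/8-.5,160+(y+.5)/8-.5)
def fit(P,Q):
    P=np.array(P);Q=np.array(Q)[:,:2];p=P-P.mean(0);q=Q-Q.mean(0)
    th=np.arctan2((p[:,0]*q[:,1]-p[:,1]*q[:,0]).sum(),(p*q).sum())
    r=np.array([[np.cos(th),-np.sin(th)],[np.sin(th),np.cos(th)]]);o=Q.mean(0)-r@P.mean(0)
    print('res mm',np.round(((P@r.T+o)-Q)*1e3,1).tolist());return th,r,o
td,rd,od=fit([[.1,-.063],[-.2,-.063],[-.2,.087],[.1,.087]],[onz(c,*A(*p),.008) for p in [(33,170),(682,35),(749,350),(92,493)]])
print('dock',od,np.degrees(td))
tt,rt,ot=fit([[.086,-.038],[-.014,-.038],[-.014,.038],[.086,.038]],[onz(c,*B(*p),.014) for p in [(78,132),(468,88),(512,385),(117,436)]])
print('tray grip',ot,np.degrees(tt))
h=[onz(c,*B(*p),.076)[:2] for p in [(450,125),(497,120),(522,283),(472,300)]];print('handle top',np.mean(h,0),[np.round(rt.T@(x-ot),4) for x in h])
for n,p,z in [('catch',(413,315),.025),('ramp',(490,305),.025),('bumper',(172,275),.02),('Rguide in',(473,128),.029),('flare',(558,82),.029),('Lguide',(386,335),.029),('fence end',(570,300),.029)]:
    print(n,np.round(rd.T@(onz(c,*A(*p),z)[:2]-od),4))
E
python3 m.py
python3 - <<'E'
from h import *
s=bot.state();print(rot(s['eef_rot']).round(3))
import pickle
d=pickle.load(open('side.pkl','rb'))
for x in [.42]:pass
E
```

```text
res mm [[0.6, 0.1], [0.2, 0.8], [-0.5, -1.0], [-0.3, 0.2]]
dock [0.5511943  0.04498298] 103.16495562949535
res mm [[-0.9, -0.3], [-0.5, 0.3], [0.3, 0.4], [1.2, -0.4]]
tray grip [ 0.54542889 -0.28531453] 97.8331893609185
handle top [ 0.54483134 -0.28550688] [array([ 0.0053, -0.0197]), array([-0.0059, -0.0195]), array([-0.0061,  0.0196]), array([0.0062, 0.0221])]
catch [-0.0562  0.0413]
ramp [-0.0903  0.0441]
bumper [0.0449 0.0005]
Rguide in [-0.0991 -0.0347]
flare [-0.1403 -0.0473]
Lguide [-0.0434  0.0481]
fence end [-0.1253  0.05  ]
[[ 0.95   0.312 -0.001]
 [ 0.312 -0.95   0.001]
 [-0.    -0.001 -1.   ]]
```

```bash
cat >> h.py <<'E'
def to(p,ang):  # world TCP target, tool-y heading (deg) -> move units, tool pointing down
    s=bot.state();M=rot(s['eef_rot']);a=np.radians(ang)
    y=np.array([np.cos(a),np.sin(a),0]);z=np.array([0,0,-1.]);T=np.c_[np.cross(y,z),y,z]
    u=M.T@(np.array(p)-s['ee_pos'])/.03
    print('t',round(float(s['t']),2),'units',u.round(3),(np.degrees(R.from_matrix(M.T@T).as_rotvec())/10).round(3))
E
python3 -c "
from h import *
to([.5452,-.2853,.33],97.83-180);to([.5452,-.2853,.208],97.83-180)"
```

```text
t 0.1 units [14.307 -7.794  2.474] [-0.008  0.002  1.032]
t 0.1 units [14.307 -7.788  6.541] [-0.008  0.002  1.032]
```

Call:
apply_moves(targets=[[1.0,-0.5,0,0,0,0,85],[2.5,-1.3,0.2,0,0,0.1,85],[4.0,-2.1,0.5,0,0,0.2,85],[5.5,-3.0,0.8,0,0,0.4,85],[7.0,-3.8,1.1,0,0,0.5,85],[8.5,-4.6,1.4,0,0,0.6,85],[10.0,-5.4,1.7,0,0,0.7,85],[11.5,-6.3,2.0,0,0,0.8,85],[12.7,-6.9,2.2,0,0,0.9,85],[13.7,-7.5,2.4,0,0,1.0,85],[14.2,-7.7,2.47,0,0,1.03,85],[14.31,-7.79,2.47,0,0,1.03,85],[14.31,-7.79,2.47,0,0,1.03,85],[14.31,-7.79,2.47,0,0,1.03,85]])

```text
t: 1.85
ee_pos: [0.5445, -0.2871, 0.3309]
eef_rot: [3.134, 0.212, -0.0]
ft_force: [-1.1, -0.8, -0.4]
grip_width: 0.0849
gripper_force: 0.0
```

```bash
python3 -c "
from h import *
to([.5452,-.2853,.208],97.83-180)
c=cams.capture('wrist');cv2.imwrite('pics/w1.png',c['img']);print(proj(c,[.5452,-.2853,.076]),proj(c,[.5452,-.2853,.014]))
print(bot.state()['ft_force'])"
```

```text
t 1.85 units [ 0.033 -0.058  4.097] [ 0.004  0.001 -0.01 ]
[319.23764098 205.69982519] [319.74444403 188.873448  ]
[-0.31551277 -0.74065878 -0.23192507]
```

View pics/w1.png

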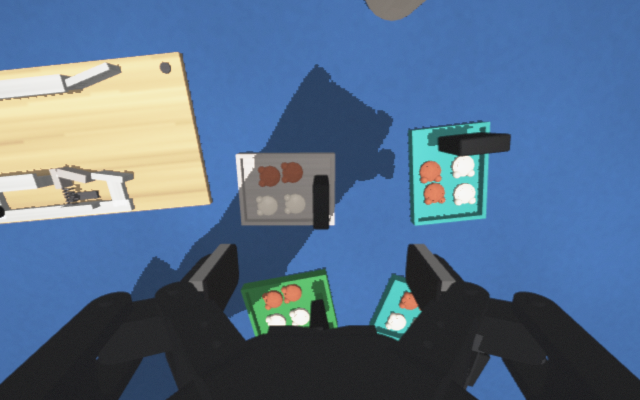

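The wrist view shows the handle top at about (321,203). The prediction was (319,206), so they agree within about 1–2 mm and the fingers straddle it. I'll descend and grip.

Call:
apply_moves(targets=[[0.03,-0.05,0.8,0,0,0,85],[0.03,-0.05,1.8,0,0,0,85],[0.03,-0.05,2.8,0,0,0,85],[0.03,-0.05,3.6,0,0,0,85],[0.03,-0.05,4.0,0,0,0,85],[0.03,-0.05,4.1,0,0,0,60],[0.03,-0.05,4.1,0,0,0,30],[0.03,-0.05,4.1,0,0,0,8],[0.03,-0.05,4.1,0,0,0,8],[0.03,-0.05,4.1,0,0,0,8],[0.03,-0.05,4.1,0,0,0,8],[0.03,-0.05,4.1,0,0,0,8],[0.03,-0.05,4.1,0,0,0,8]], newtons=50)

```text
t: 3.52
ee_pos: [0.5463, -0.2843, 0.2085]
eef_rot: [3.133, 0.215, 0.002]
ft_force: [-0.0, 0.2, 5.7]
grip_width: 0.0136
gripper_force: 49.8
```

```bash
python3 -c "
from h import *
s=bot.state();print(s['ee_pos'],s['grip_width'],s['gripper_force'],s['ft_force'],rot(s['eef_rot']).round(4))"
```

```text
[ 0.54634197 -0.28427625  0.20846697] 0.013556424930800582 49.82824981212616 [-0.01950288  0.19146387  5.72597653] [[ 9.906e-01  1.364e-01  1.300e-03]
 [ 1.364e-01 -9.906e-01 -8.000e-04]
 [ 1.200e-03  9.000e-04 -1.000e+00]]
```

```bash
python3 -c "
from h import *
to([.5463,-.2843,.2435],97.83-180);to([.6042,-.1797,.2435],103.16-180)
to([.6042,-.1797,.223],103.16-180)"
```

```text
t 3.52 units [-0.     0.002 -1.168] [ 0.005 -0.007  0.001]
t 3.52 units [ 2.388 -3.189 -1.168] [ 0.006 -0.007 -0.532]
t 3.52 units [ 2.387 -3.19  -0.485] [ 0.006 -0.007 -0.532]
```

Call:
apply_moves(targets=[[0,0,-0.2,0,0,0,8],[0,0,-0.6,0,0,0,8],[0,0,-1.0,0,0,0,8],[0,0,-1.17,0,0,0,8],[0.2,-0.3,-1.17,0,0,-0.05,8],[0.6,-0.8,-1.17,0,0,-0.15,8],[1.1,-1.4,-1.17,0,0,-0.25,8],[1.6,-2.1,-1.17,0,0,-0.35,8],[2.0,-2.7,-1.17,0,0,-0.45,8],[2.3,-3.1,-1.17,0,0,-0.5,8],[2.39,-3.19,-1.1,0,0,-0.53,8],[2.39,-3.19,-0.8,0,0,-0.53,8],[2.39,-3.19,-0.5,0,0,-0.53,8],[2.39,-3.19,-0.5,0,0,-0.53,8],[2.39,-3.19,-0.5,0,0,-0.53,8],[2.39,-3.19,-0.5,0,0,-0.53,8]])

```text
t: 5.52
ee_pos: [0.6041, -0.1796, 0.2229]
eef_rot: [3.121, 0.359, 0.001]
ft_force: [-0.4, -0.1, -1.7]
grip_width: 0.0135
gripper_force: 48.7
```

Run:
```python
from h import *
import pickle
to([.6042,-.1797,.2165],103.16-180)
s=bot.state();print(s['ft_force'],s['grip_width'])
c=cams.capture('wrist');pickle.dump(c,open('w2.pkl','wb'));cv2.imwrite('pics/w2.png',cv2.resize(c['img'][:330,60:440],None,fx=1.8,fy=1.8,interpolation=cv2.INTER_CUBIC))
c=cams.capture('top');pickle.dump(c,open('t2.pkl','wb'));cv2.imwrite('pics/t2.png',cv2.resize(c['img'][125:245,165:365],None,fx=4,fy=4,interpolation=cv2.INTER_CUBIC))
```

```text
t 5.53 units [0.002 0.003 0.213] [ 0.001 -0.002 -0.003]
[-0.43678249 -0.12978215 -1.66709301] 0.013455649734964102
```

View pics/w2.png

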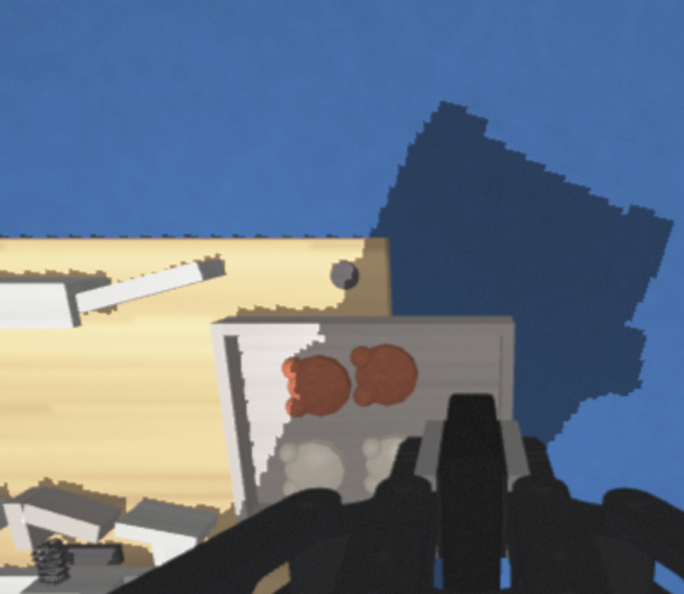

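View pics/t2.png

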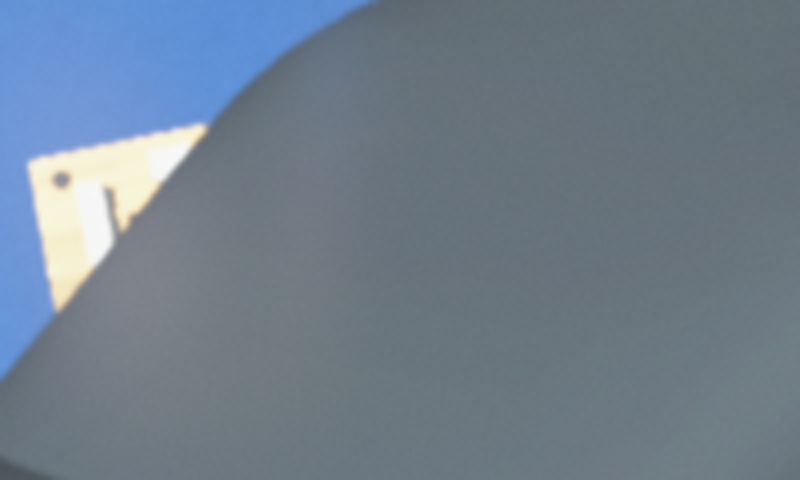

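The wrist view shows the tray's right rim from (213,325) to (514,318), the board edge at row 237–238, and the right lip's inner edge at about (80,326). I'll turn these into dock coordinates.

```bash
cat > w.py <<'E'
from m import *
w=pickle.load(open('w2.pkl','rb'));W=lambda x,y:(60+(x+.5)/1.8-.5,(y+.5)/1.8-.5)
print()
for n,p,z in [('trayFR',(212,324),.0285),('trayRR',(514,317),.0285),('board1',(5,237),.008),('boardcorner',(388,238),.008),('lip',(80,326),.029),('lip.25',(80,326),.025),('lipfar',(2,327),.029),('liptop',(67,283),.029),('flare',(200,264),.029),('frontL',(243,515),.0285),('handleTopF',(450,395),.0905),('handleTopR',(495,395),.0905),('ramp',(215,522),.025)]:
    print(n,np.round(rd.T@(onz(w,*W(*p),z)[:2]-od),4))
print(w['origin'])
for p in [(-.2,-.063,.008),(-.1,-.063,.008),(-.145,-.038,.0285),(-.245,-.038,.0285),(-.099,-.035,.029),(-.15,-.035,.029)]:
    q=proj(w,[*(od+rd@p[:2]),p[2]]);print(p,((q-[60,0]+.5)*1.8-.5).round(1))
E
python3 w.py | sed -n '/^$/,$p'
```

```text
trayFR [-0.1463 -0.035 ]
trayRR [-0.2448 -0.0374]
board1 [-0.067  -0.0619]
boardcorner [-0.2016 -0.0618]
lip [-0.1035 -0.0343]
lip.25 [-0.1003 -0.0335]
lipfar [-0.0779 -0.034 ]
liptop [-0.1021 -0.0483]
flare [-0.1453 -0.0543]
frontL [-0.1482  0.0355]
handleTopF [-0.2265 -0.032 ]
handleTopR [-0.236  -0.0321]
ramp [-0.1356  0.0407]
[ 0.66901279 -0.16474556  0.19155288]
(-0.2, -0.063, 0.008) [383.2 234.3]
(-0.1, -0.063, 0.008) [ 98.2 233.9]
(-0.145, -0.038, 0.0285) [206.7 314.8]
(-0.245, -0.038, 0.0285) [514.5 315.3]
(-0.099, -0.035, 0.029) [ 65.9 324. ]
(-0.15, -0.035, 0.029) [222.6 324.2]
```

The tray's yaw is about +1.4° relative to the dock and its lateral position is good. I'll correct the yaw and lower it.

Call:
apply_moves(targets=[[0,0,0,0,0,0.07,8],[0,0,0,0,0,0.14,8],[0,0,0.1,0,0,0.14,8],[0,0,0.17,0,0,0.14,8],[0,0,0.2,0,0,0.14,8],[0,0,0.22,0,0,0.14,8],[0,0,0.22,0,0,0.14,8]])

```text
t: 6.5
ee_pos: [0.6039, -0.1795, 0.2164]
eef_rot: [-3.125, -0.321, 0.0]
ft_force: [-2.4, -0.3, 4.3]
grip_width: 0.0137
gripper_force: 49.8
```

Run:
```python
from h import *
print(bot.state()['ft_force'],bot.state()['ee_pos'],bot.state()['wrist_torque'])
a=103.165;d=np.array([np.cos(np.radians(a)),np.sin(np.radians(a)),0]);M=rot(bot.state()['eef_rot']);print('per 100mm units',M.T@d*.1/.03)
```

```text
[-2.40831204 -0.33061647  4.27956956] [ 0.60394733 -0.17945779  0.21639115] [0.32812518 0.53648285 0.11505694]
per 100mm units [-8.25024710e-02 -3.33231218e+00  1.91426694e-05]
```

Call:
apply_moves(targets=[[0,-0.1,-0.01,0,0,0,8],[-0.01,-0.3,-0.01,0,0,0,8],[-0.01,-0.5,-0.01,0,0,0,8],[-0.02,-0.7,-0.01,0,0,0,8],[-0.02,-0.9,-0.01,0,0,0,8],[-0.03,-1.1,-0.01,0,0,0,8],[-0.03,-1.3,-0.01,0,0,0,8],[-0.035,-1.4,-0.01,0,0,0,8],[-0.035,-1.4,-0.01,0,0,0,8]])

```text
t: 7.62
ee_pos: [0.5945, -0.1379, 0.2165]
eef_rot: [-3.124, -0.322, -0.0]
ft_force: [-1.3, 0.6, 5.3]
grip_width: 0.0136
gripper_force: 50.1
```

```bash
cat > st.py <<'E'
from h import *
s=bot.state();a=np.radians(103.165);Rd=np.array([[np.cos(a),-np.sin(a)],[np.sin(a),np.cos(a)]]);od=np.array([.5512,.04498])
print('t',s['t'],'dock xy mm',(Rd.T@(s['ee_pos'][:2]-od)*1e3).round(2),'z',s['ee_pos'][2],'F dock',(Rd.T@s['ft_force'][:2]).round(2),s['ft_force'][2].round(2),'tq',s['wrist_torque'].round(2),'gw',s['grip_width'])
E
python3 st.py
```

```text
t 7.625 dock xy mm [-187.96   -0.52] z 0.21646422074493296 F dock [0.88 1.08] 5.3 tq [-0.16 -0.17  0.06] gw 0.013621199507515471
```

Call:
apply_moves(targets=[[0,-0.1,0,0,0,0,8],[-0.01,-0.2,0,0,0,0,8],[-0.01,-0.3,0,0,0,0,8],[-0.01,-0.4,0,0,0,0,8],[-0.01,-0.5,0,0,0,0,8],[-0.02,-0.6,0,0,0,0,8],[-0.02,-0.7,0,0,0,0,8],[-0.02,-0.8,0,0,0,0,8],[-0.02,-0.9,0,0,0,0,8],[-0.02,-1.0,0,0,0,0,8],[-0.02,-1.0,0,0,0,0,8]])

```text
t: 9.0
ee_pos: [0.588, -0.1091, 0.2164]
eef_rot: [3.125, 0.322, 0.001]
ft_force: [2.7, -3.0, 4.6]
grip_width: 0.0135
gripper_force: 50.0
```

```bash
python3 st.py
```

```text
t 9.0 dock xy mm [-158.45   -0.76] z 0.216438484426553 F dock [-3.54 -1.97] 4.57 tq [-0.64 -0.52 -0.06] gw 0.013503745269515494
```

Call:
apply_moves(targets=[[0,-0.15,0,0,0,0,8],[-0.01,-0.35,0,0,0,0,8],[-0.01,-0.55,0,0,0,0,8],[-0.02,-0.75,0,0,0,0,8],[-0.02,-0.95,0,0,0,0,8],[-0.03,-1.15,0,0,0,0,8],[-0.03,-1.35,0,0,0,0,8],[-0.04,-1.55,0,0,0,0,8],[-0.04,-1.75,0,0,0,0,8],[-0.05,-1.95,0,0,0,0,8],[-0.05,-2.15,0,0,0,0,8],[-0.06,-2.3,0,0,0,0,8],[-0.06,-2.4,0,0,0,0,8],[-0.06,-2.4,0,0,0,0,8]])

```text
t: 10.75
ee_pos: [0.5717, -0.0387, 0.2164]
eef_rot: [-3.125, -0.322, -0.002]
ft_force: [4.0, -1.9, 3.7]
grip_width: 0.0133
gripper_force: 50.0
```

```bash
python3 st.py
```

```text
t 10.75 dock xy mm [-86.17  -0.91] z 0.2164360646961327 F dock [-2.75 -3.46] 3.69 tq [-0.4  -0.78  0.04] gw 0.013335709738635773
```

Call:
apply_moves(targets=[[0,-0.15,0,0,0,0,8],[-0.01,-0.35,0,0,0,0,8],[-0.01,-0.55,0,0,0,0,8],[-0.02,-0.75,0,0,0,0,8],[-0.02,-0.95,0,0,0,0,8],[-0.03,-1.1,0,0,0,0,8],[-0.03,-1.2,0,0,0,0,8],[-0.03,-1.25,0,0,0,0,8],[-0.03,-1.25,0,0,0,0,8]])

```text
t: 11.88
ee_pos: [0.5631, -0.0027, 0.2164]
eef_rot: [3.125, 0.322, 0.001]
ft_force: [4.2, -3.4, 4.1]
grip_width: 0.0132
gripper_force: 50.0
```

```bash
python3 st.py
```

```text
t 11.875 dock xy mm [-49.12  -0.76] z 0.2164394403926723 F dock [-4.29 -3.29] 4.08 tq [-0.73 -0.85  0.12] gw 0.013245995346471435
```

Still riding the catch (lateral force −3.3 N). Now small steps.

Call:
apply_moves(targets=[[0,-0.05,0,0,0,0,8],[0,-0.1,0,0,0,0,8],[0,-0.13,0,0,0,0,8],[0,-0.13,0,0,0,0,8]])

```text
t: 12.38
ee_pos: [0.5623, 0.001, 0.2164]
eef_rot: [3.125, 0.321, 0.001]
ft_force: [5.1, -4.1, 4.0]
grip_width: 0.0136
gripper_force: 50.0
```

```bash
python3 st.py
```

```text
t 12.375 dock xy mm [-45.4   -0.82] z 0.21643783825039806 F dock [-5.18 -3.98] 3.97 tq [-0.8  -0.77  0.06] gw 0.01362276219397795
```

Call:
apply_moves(targets=[[0,-0.03,0,0,0,0,8],[0,-0.05,0,0,0,0,8],[0,-0.05,0,0,0,0,8]])

```text
t: 12.75
ee_pos: [0.5621, 0.0023, 0.2164]
eef_rot: [3.125, 0.321, 0.001]
ft_force: [4.4, -4.0, 4.8]
grip_width: 0.0133
gripper_force: 50.0
```

```bash
python3 st.py
```

```text
t 12.75 dock xy mm [-44.    -0.87] z 0.2164343524213369 F dock [-4.9  -3.35] 4.81 tq [-0.81 -0.81  0.08] gw 0.01331500157909255
```

Call:
apply_moves(targets=[[0,-0.03,0,0,0,0,8],[0,-0.03,0,0,0,0,8]])

```text
t: 13.0
ee_pos: [0.5616, 0.0033, 0.2164]
eef_rot: [3.125, 0.321, 0.0]
ft_force: [2.2, -3.4, 6.0]
grip_width: 0.0133
gripper_force: 50.1
```

```bash
python3 st.py
```

```text
t 13.0 dock xy mm [-42.98  -0.65] z 0.21641724139553603 F dock [-3.78 -1.36] 5.97 tq [-0.68 -0.64 -0.09] gw 0.013303639281331062
```

Call:
apply_moves(targets=[[0,-0.03,0,0,0,0,8],[0,-0.03,0,0,0,0,8]])

```text
t: 13.25
ee_pos: [0.5613, 0.0041, 0.2164]
eef_rot: [3.125, 0.321, -0.0]
ft_force: [2.3, -3.9, 6.1]
grip_width: 0.0135
gripper_force: 50.2
```

```bash
python3 st.py
```

```text
t 13.25 dock xy mm [-42.15  -0.54] z 0.21642994116787642 F dock [-4.3  -1.39] 6.07 tq [-0.83 -0.47 -0.03] gw 0.013521427433702729
```

Call:
apply_moves(targets=[[0,-0.03,0,0,0,0,8],[0,-0.03,0,0,0,0,8]])

```text
t: 13.5
ee_pos: [0.5612, 0.0048, 0.2164]
eef_rot: [3.125, 0.321, -0.0]
ft_force: [2.7, -4.5, 6.8]
grip_width: 0.0136
gripper_force: 50.2
```

```bash
python3 st.py
```

```text
t 13.5 dock xy mm [-41.34  -0.55] z 0.21640786560802489 F dock [-4.98 -1.64] 6.78 tq [-0.86 -0.53 -0.02] gw 0.013589324988843082
```

Lateral force dropped at x ≈ −43 mm, which looks like the click. Next, relieve the downward press and tug back in small steps.

Call:
apply_moves(targets=[[0,0,-0.01,0,0,0,8],[0,0.03,-0.01,0,0,0,8],[0,0.06,-0.01,0,0,0,8],[0,0.06,-0.01,0,0,0,8]])

```text
t: 14.0
ee_pos: [0.5613, 0.0046, 0.2165]
eef_rot: [-3.124, -0.323, 0.001]
ft_force: [1.2, 3.6, 3.4]
grip_width: 0.0132
gripper_force: 49.8
```

```bash
python3 st.py
```

```text
t 14.0 dock xy mm [-41.58  -0.64] z 0.21647685394842378 F dock [ 3.22 -2.01] 3.41 tq [ 0.91 -0.28  0.02] gw 0.013216402794189498
```

Call:
apply_moves(targets=[[0,0.03,0,0,0,0,8],[0,0.03,0,0,0,0,8]])

```text
t: 14.25
ee_pos: [0.5617, 0.0027, 0.2165]
eef_rot: [-3.125, -0.322, 0.0]
ft_force: [1.5, 4.1, 1.7]
grip_width: 0.0131
gripper_force: 49.6
```

```bash
python3 st.py
```

```text
t 14.25 dock xy mm [-43.51  -0.57] z 0.21645401384024726 F dock [ 3.69 -2.4 ] 1.69 tq [ 0.8  -0.36 -0.05] gw 0.013062745545828579
```

Call:
apply_moves(targets=[[0,0.03,0,0,0,0,8],[0,0.03,0,0,0,0,8]])

```text
t: 14.5
ee_pos: [0.5618, 0.0019, 0.2165]
eef_rot: [-3.125, -0.322, 0.001]
ft_force: [1.2, 5.3, 1.1]
grip_width: 0.0138
gripper_force: 49.4
```

```bash
python3 st.py
```

```text
t 14.5 dock xy mm [-44.32  -0.55] z 0.2164569825373877 F dock [ 4.91 -2.38] 1.13 tq [ 1.13 -0.21 -0.08] gw 0.013772078138871133
```

Call:
apply_moves(targets=[[0,0.03,0,0,0,0,8],[0,0.03,0,0,0,0,8]])

```text
t: 14.75
ee_pos: [0.562, 0.0013, 0.2165]
eef_rot: [-3.124, -0.322, 0.001]
ft_force: [-0.7, 5.9, 0.5]
grip_width: 0.0135
gripper_force: 49.5
```

```bash
python3 st.py
```

```text
t 14.75 dock xy mm [-44.98  -0.56] z 0.21648246075320104 F dock [ 5.91 -0.61] 0.5 tq [ 1.39 -0.19 -0.06] gw 0.013484714790849296
```

Call:
apply_moves(targets=[[0,0.03,0,0,0,0,8],[0,0.06,0,0,0,0,8],[0,0.06,0,0,0,0,8]])

```text
t: 15.12
ee_pos: [0.5622, 0.0003, 0.2165]
eef_rot: [-3.123, -0.323, 0.001]
ft_force: [-0.3, 8.1, 2.1]
grip_width: 0.0134
gripper_force: 49.8
```

```bash
python3 st.py
```

```text
t 15.125 dock xy mm [-45.99  -0.57] z 0.21651094340051014 F dock [ 7.91 -1.56] 2.06 tq [ 2.03 -0.02 -0.21] gw 0.013440219015109979
```

The force rises elastically, so the catch holds. I'll pull a little more and hold it.

Call:
apply_moves(targets=[[0,0.04,0,0,0,0,8],[0,0.04,0,0,0,0,8],[0,0.04,0,0,0,0,8],[0,0.04,0,0,0,0,8],[0,0.04,0,0,0,0,8],[0,0.04,0,0,0,0,8]])

```text
t: 15.88
ee_pos: [0.5624, -0.0004, 0.2165]
eef_rot: [-3.123, -0.323, 0.001]
ft_force: [-0.5, 10.1, 2.2]
grip_width: 0.0132
gripper_force: 50.0
```

```bash
python3 st.py
```

```text
t 15.875 dock xy mm [-46.72  -0.59] z 0.21653045879512722 F dock [ 9.99 -1.78] 2.19 tq [ 2.47  0.05 -0.17] gw 0.013208700604772305
```

Call:
apply_moves(targets=[[0,-0.06,0,0,0,0,8],[0,-0.12,0,0,0,0,8],[0,-0.17,0,0,0,0,8],[0,-0.17,0,0,0,0,8]])

```text
t: 16.38
ee_pos: [0.5617, 0.0025, 0.2165]
eef_rot: [3.125, 0.321, -0.0]
ft_force: [2.5, 1.2, -2.5]
grip_width: 0.0131
gripper_force: 49.2
```

```bash
python3 st.py
```

```text
t 16.375 dock xy mm [-43.71  -0.53] z 0.21645085700278605 F dock [ 0.63 -2.74] -2.47 tq [ 0.31 -0.45 -0.02] gw 0.013088120440124692
```

Call:
apply_moves(targets=[[0,0,0,0,0,0,20],[0,0,0,0,0,0,35],[0,0,0,0,0,0,50],[0,0,0,0,0,0,50],[0,0,0,0,0,0,50],[0,0,-0.5,0,0,0,50],[0,0,-1.5,0,0,0,50],[0,0,-2.5,0,0,0,50],[0,0,-3.5,0,0,0,50],[0,0,-4.5,0,0,0,50],[0,0,-5.0,0,0,0,50],[0,0,-5.0,0,0,0,50]])

```text
t: 17.88
ee_pos: [0.5618, 0.003, 0.3677]
eef_rot: [3.125, 0.322, 0.003]
ft_force: [-0.4, 0.3, 0.2]
grip_width: 0.0502
gripper_force: 0.0
```

```bash
python3 st.py
python3 - <<'E'
from h import *
c=cams.capture('wrist');cv2.imwrite('pics/w3.png',c['img'])
c=cams.capture('side');cv2.imwrite('pics/s3.png',cv2.resize(c['img'][180:320,160:340],None,fx=4,fy=4,interpolation=cv2.INTER_CUBIC))
E
```

```text
t 17.875 dock xy mm [-43.32  -0.72] z 0.36767443819970363 F dock [0.33 0.29] 0.16 tq [-0.    0.01  0.03] gw 0.050194995038275673
```

View pics/w3.png

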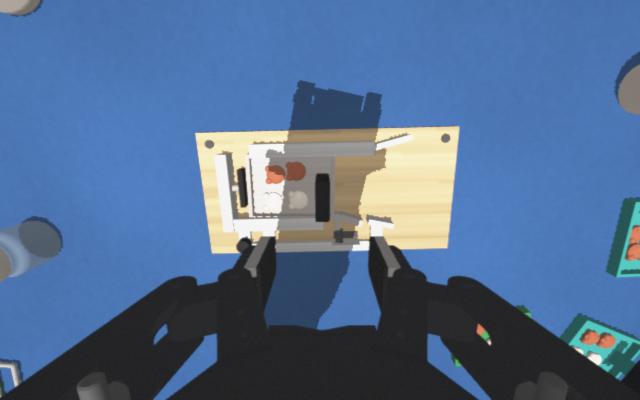

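View pics/s3.png

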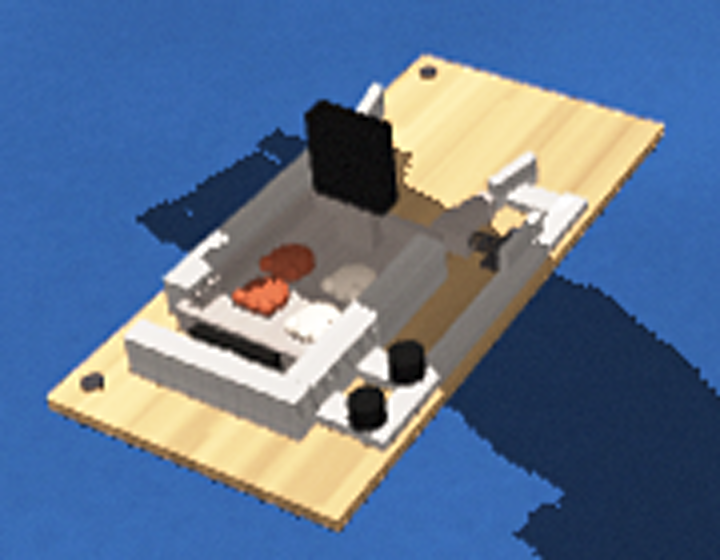

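The wrist view shows the tray level in the dock, with its rear edge at about column 333. The catch is out behind it at about (345,218), and the bumper at about (243,188) is free. The side view agrees, and the gripper is clear.

```bash
python3 -c "
from h import *
print(bot.finish_job())"
```

```text
the job is handed in; nothing more can be done
None
```

The tray is in the dock with the catch out behind it; it held a tug of about 10 N at the wrist, I let go, and the job was handed in at about 18 s (no verdict was returned).

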